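Eject the sample cassette and trap it on the chute

TASK

Press the orange spring plunger of the cassette dock right down with one fingertip while your other finger stands in the chute, so that the green sample cassette pops out against that finger and is stopped on the chute instead of shooting off its open end. Do not pick the cassette up, and leave everything else where it is. Finish while holding: plunger still held down, cassette out of its bay, flat on the chute and at rest against your finger.

Things in the scene. Friction and masses are not known exactly. Their poses are not given: they have to be found in the camera images.
- dock: Grey cassette dock fixed to the table: base block 30 mm high, x -60 to +65, y -200 to +18 mm in its own frame. Origin on the table, under the middle between plunger and chute centre line; z up. The chute runs along the dock's y axis, centre line x = +30, floor z = 30 mm (the block's top), open end at y = +18 mm. The cassette pops out towards +y.
- catch (a point): Chute floor, centre line, middle of a blue band 22 mm wide across the chute; dock x = +30, y = 0, z = 30 mm; same axes as the dock. It lies straight beside the plunger, 60 mm from its axis. A finger standing here, tip below z = 50 mm and clear of the floor, stops the cassette after 30 to 42 mm of travel.
- rail_end (a point): Top of the guide rail next to the plunger, at the open end of the chute; dock x = +8, y = +18, z = 37 mm. The two rails are 5 mm thick, 39 mm apart inside, 7 mm high above the floor; beside the bay (y -95 to -53 mm) they rise to 22 mm.
- housing_top (a point): Middle of the top of the white spring housing behind the bay; dock x = +30, y = -148, z = 82 mm. It spans x +4 to +56, y -200 to -97 mm.
- gate (a point): Top of the middle of the yellow gate bar that keeps the cassette in the bay; dock x = +30, y = -44, z = 39 mm when up (9 mm above the floor), 4 mm thick. It is one piece with the plunger and sinks with it: the cassette is let go after about 9 mm of press.
- kicker (a joint): Travel of the steel kicker plate behind the cassette towards dock +y, 0 to 0.085 m. Its spring pushes with 3.3 N when in, 25 N/m less as it goes out. Once the gate is down it drives the cassette out at once (within half a second) and throws it off the open end unless stopped; it keeps pushing on a stopped cassette.
- plunger_top (a point): Centre of the top of the orange round plunger cap, 28 mm in diameter; dock x = -30, y = 0, z = 56 mm when up, 42 mm fully down (12 mm above the chute floor, so that a finger of the same length in the chute clears floor and rails).
- plunger (a joint): Travel of the plunger, 0 up to 0.014 m fully down; it springs back when let go; pressing it right down takes about 6 N.
- cassette: Green sample cassette to eject, block 36 mm (x, across the chute) x 40 mm (y, along it) x 34 mm high, about 0.12 kg, four round wells on top. Origin at the centre of its underside, z up. Starts in the bay at dock x = +30, y = -66, z = 30 mm, its front face (+y) on the gate.
- spare_c (a point): Centre of a grey spare cassette of the same size standing loose on the table near the dock; leave it.
- vial_a_c (a point): Centre of a small amber vial, white cap, 22 mm in diameter, 42 mm high, standing loose on the dock's base beside the housing; leave it.
- vial_b_c (a point): Centre of a small amber vial, blue cap, 22 mm in diameter, 42 mm high, standing loose on the dock's base beside the housing; leave it.
- jar_c (a point): Centre of a glass jar with black cap, 56 mm in diameter, 75 mm high, loose on the table; leave it.
- wrench_grip (a point): Grip of a wrench lying loose on the table; leave it.
- mouse_c (a point): Centre of a black computer mouse, 58 x 100 x 22 mm, loose on the table; leave it.

How it is judged:
By the outcome, as a careful person would: the job done as asked, in the order asked, and still so for the second after the job is handed in, while the arm keeps its last pose, push and grip.
It also fails if it takes over 32 s, if anything falls off the work surface, if the arm or the gripper's body presses on something with over 40 N, if the wrist force passes 120 N, or if a joint passes its speed limit or range.

ROBOT

A 6-joint arm with a two-finger parallel gripper is mounted at the origin on the work surface. World frame = base frame: x ahead of the robot, y to its left, z up, the work surface at z = 0. Lengths are in m, angles in rad, forces in N, time in s.
With the tool pointing down it reaches from about 0.4 to 0.825 m from the base axis. Payload 7 kg.
Tool frame: the origin (TCP) lies at the very end of the fingers, on their centre line; the grasp point (between the pads) lies 19 mm behind it; z points along the fingers, y is the direction in which the jaws open and shut (so a half turn about z gives the same grasp; the last joint's range is limited). The gripper opens to 88 mm and grips with 3 to 60 N. Pads are 19 mm wide; open, the fingers measure 130 mm over their backs; the gripper's body (78 mm by 193 mm) begins 47 mm behind the grasp point.
Start: joints at [1.553, 0.359, 0.012, 0, -1.224, -0.288], TCP at [0.203, 0.644, 0.227] pointing down, gripper open.
Joint ranges: [-3.07, 3.07], [-1.43, 2.12], [-1.02, 1.25], [-3.03, 1.67], [-3.05, -0], [-3.03, 3.03]. Speed limits (rad/s): [2.39, 2.39, 3.01, 3.14, 3.14, 3.14].

INTERFACE

Orientations are given as [roll, pitch, yaw] about the fixed x, y, z axes, in that order (R = Rz(yaw) Ry(pitch) Rx(roll)).
In Python, from station import arm gives the robot as it stands.
- The arm moves only by the shell command python3 -m inch 'ROWS' [FORCE]. ROWS is text: rows parted by semicolons, each of 7 numbers parted by spaces: the closure, from 0 (fully open) to 1 (shut), then the shift along the tool's x, y, z each as a share of 300 mm, from -1 to 1, then the turn, a rotation vector about the tool's x, y, z each as a share of 60 degrees, from -1 to 1. In form: grip tx ty tz rx ry rz; .... A call has 1 to 12 rows; each row is the pose to reach, as a shift and turn from the pose commanded when the call began, along the tool's axes at that moment; what a row does not reach only later rows make up. A row lasts 1/10 s, in which the tool goes at most 50 mm and 8.59 degrees, less where a joint would pass 70% of its speed; a pose out of reach is approached as far as the arm can. A call with a number of a shift or a turn outside -1 to 1 is refused whole. A call with a gripper value outside its range is refused whole. The fingers move at their own pace and stop on an object; FORCE is the grip in N (left out, the last holds). Time passes only in rows, so rows that repeat a pose let the fingers close. It gives the time, the measured TCP pose, the force and the opening at its end, in the units of the state.
- arm.get_state(): the state, without advancing time (a new reading comes with each control period).
- arm.grab_frame(name): name is "scene" or "top" or "wrist"; returns a dict with "img" (480x640x3 uint8, red, green, blue), "range_z" (480x640 float32, m along the optical axis (not along the pixel's ray), 0 where there is no reading), "fx", "fy", "cx", "cy" (pixels), "extrinsics" (4x4, takes a point from world to camera coordinates); the wrist camera has in their place "tool_from_camera" (4x4, takes a point from camera to tool coordinates, whose origin is the TCP and whose axes are the flange's). Camera axes: x right, y up, looking along -z (the intrinsics and any distortion apply to the point x, -y, -z); pixel columns grow to the right and rows downward; lengths in m; the calibration is good to about 2 mm. A picture is of the moment at which its call begins: read the wrist's pose just before it.
- arm.job_done(): hands the job in, once; it reports no verdict.
The state is a dict: "t": time; "q": joint angles; "qd": joint speeds; "joint_efforts": joint torques, N m; "eef_pos": TCP position; "ee_rot": TCP orientation; "force": force on the tool from outside, world axes, zero at the start; "moment": the same for the moment, N m; "width": finger opening in m.
Only numpy, scipy, OpenCV 4.12 (cv2) and the standard library are available. Lean on these libraries where they do the work, as an engineer would, in place of code of your own. Each camera call takes 0.05 s, during which the arm holds its last target.

## Working session

There is one attempt and no reset: what is moved stays moved. The work goes in short steps, Python scripts to look and compute and a shell command to move; the robot and the scene stay as the last step left them, time stands still between calls to the robot, and variables do not carry over. Pictures are saved under pics/ and viewed, and the job is handed in when it is done.

```bash
ls; mkdir -p pics
python3 - <<'E'
from station import arm
import cv2,numpy as np,pickle
s=arm.get_state();print(s)
for n in("scene","top","wrist"):
    f=arm.grab_frame(n);cv2.imwrite(f"pics/{n}0.png",f["img"][:,:,::-1]);pickle.dump(f,open(f"/tmp/{n}0.pkl","wb"))
    print(n,f["fx"],f["fy"],f["cx"],f["cy"],f.get("extrinsics"),f.get("tool_from_camera"),[k for k in f])
E
```

```text
pics
{'t': 0.0, 'q': array([ 1.55309135e+00,  3.59386761e-01,  1.10376882e-02, -3.86653248e-04,
       -1.22410072e+00, -2.88059878e-01]), 'qd': array([ 0.00129324,  0.00051124,  0.00103325,  0.00126814, -0.00164349,
        0.00071285]), 'joint_efforts': array([ 3.26777138e-05, -5.82707405e+01,  2.93048108e+01,  6.99691325e+00,
        6.94245362e-03, -1.66459645e-04]), 'eef_pos': array([0.20308146, 0.64319296, 0.22560698]), 'ee_rot': array([ 3.13990404e+00, -1.21289768e-04, -3.05896431e-01]), 'force': array([ 0.24630564, -0.29532545,  0.41228599]), 'moment': array([ 0.06291781, -0.00448571, -0.01828167]), 'width': 0.08716706967786358}
scene 465.42693112063915 465.42693112063915 321.42390979847755 240.14435335384556 [[ 0.50174896  0.86494321  0.01100992 -0.28135828]
 [-0.58282111  0.32863141  0.74318298  0.30100179]
 [ 0.63919287 -0.3793081   0.66899763 -1.48129245]
 [ 0.          0.          0.          1.        ]] None ['img', 'range_z', 'fx', 'fy', 'cx', 'cy', 'extrinsics']
top 461.5211395296469 461.5211395296469 315.05759187533124 238.8800260053353 [[-0.08554329 -0.99632933  0.00319463  0.00485007]
 [ 0.9693159  -0.08248146  0.23156749 -0.58605961]
 [-0.23045398  0.02290565  0.9728136  -0.90866277]
 [ 0.          0.          0.          1.        ]] None ['img', 'range_z', 'fx', 'fy', 'cx', 'cy', 'extrinsics']
wrist 410.32592001680285 410.32592001680285 317.20897595033387 230.02312231710064 None [[ 1.42212063e-04  9.58958825e-01  2.83545324e-01  7.49468589e-02]
 [ 9.99999912e-01 -2.48258345e-04  3.38067574e-04  4.61782337e-04]
 [ 3.94585377e-04  2.83545251e-01 -9.58958776e-01 -1.58565053e-01]
 [ 0.00000000e+00  0.00000000e+00  0.00000000e+00  1.00000000e+00]] ['img', 'range_z', 'fx', 'fy', 'cx', 'cy', 'tool_from_camera']
```

View pics/scene0.png

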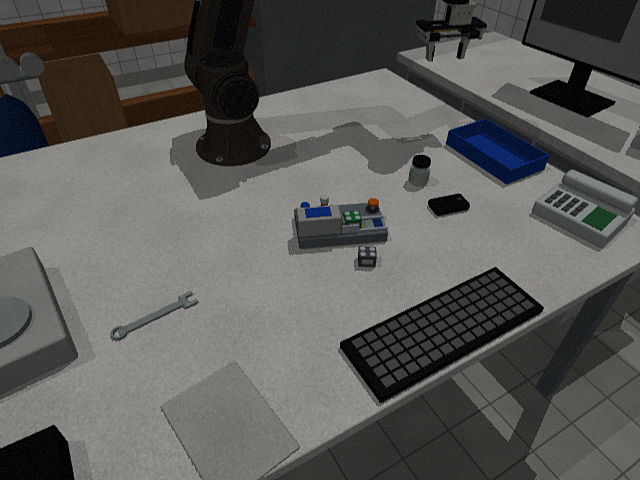

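View pics/top0.png

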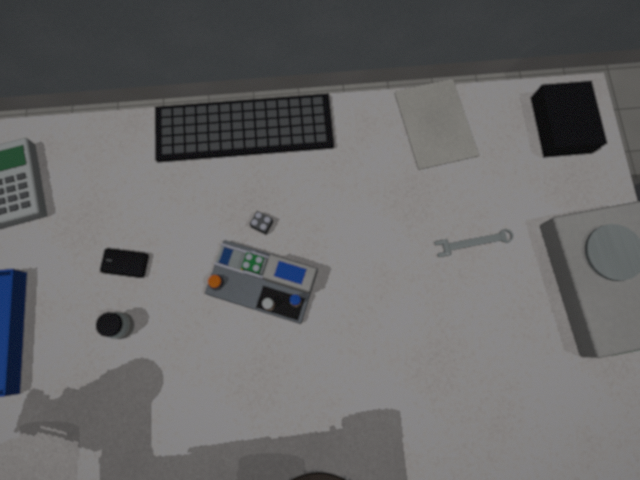

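View pics/wrist0.png

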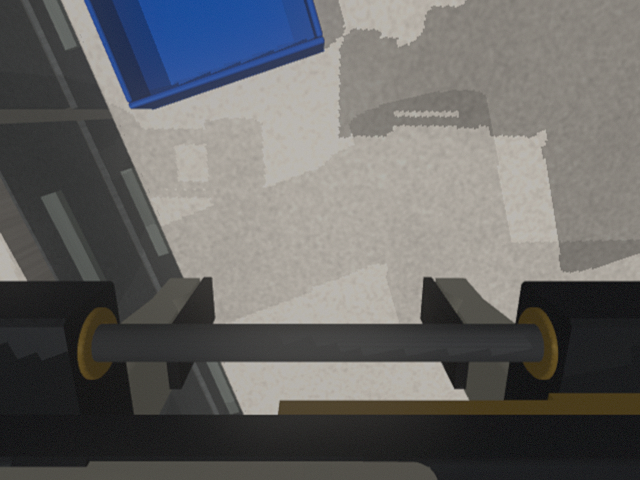

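The scene view shows the dock at about (340,225). In the top view the orange plunger is at (215,282), the green cassette at (253,263), the blue band at (225,256) and the spare at (262,222). I'll measure these next.

```bash
cat > h.py <<'E'
import numpy as np,cv2,pickle
from scipy.spatial.transform import Rotation as R
def cam_world(f,T_wt=None):
    if f.get("extrinsics") is not None: return np.linalg.inv(f["extrinsics"])
    return T_wt@f["tool_from_camera"]
def Twt(s):
    T=np.eye(4);T[:3,:3]=R.from_euler('xyz',s["ee_rot"]).as_matrix();T[:3,3]=s["eef_pos"];return T
def ray(f,u,v): return np.array([(u-f["cx"])/f["fx"],-(v-f["cy"])/f["fy"],-1.])
def on_plane(f,u,v,z,T=None):
    M=cam_world(f,T);d=M[:3,:3]@ray(f,u,v);o=M[:3,3];return o+d*(z-o[2])/d[2]
def by_depth(f,u,v,T=None):
    M=cam_world(f,T);return M[:3,3]+M[:3,:3]@ray(f,u,v)*f["range_z"][int(round(v)),int(round(u))]
def masks(img):
    hsv=cv2.cvtColor(img,cv2.COLOR_RGB2HSV)
    return {"orange":cv2.inRange(hsv,(5,150,100),(18,255,255)),"green":cv2.inRange(hsv,(50,90,40),(85,255,255)),"blue":cv2.inRange(hsv,(100,150,50),(125,255,255)),"yellow":cv2.inRange(hsv,(22,130,90),(35,255,255))}
def blobs(m,amin=15):
    n,l,st,c=cv2.connectedComponentsWithStats(m);return [(st[i,4],c[i].round(1)) for i in range(1,n) if st[i,4]>=amin]
E
python3 - <<'E'
from h import *
for n in("top","scene"):
    f=pickle.load(open(f"/tmp/{n}0.pkl","rb"))
    for k,m in masks(f["img"]).items():
        for a,c in blobs(m):
            z={"orange":.056,"green":.064,"blue":.03,"yellow":.039}[k]
            if a<900: print(n,k,a,c,"plane",on_plane(f,*c,z).round(4),"depth",by_depth(f,*c).round(4))
f=pickle.load(open("/tmp/top0.pkl","rb"))
cv2.imwrite("pics/topz.png",cv2.resize(f["img"][200:350,170:350,::-1],None,fx=4,fy=4,interpolation=cv2.INTER_CUBIC))
E
```

```text
top orange 116 [214.1 280.8] plane [0.5152 0.1735 0.056 ] depth [0.5149 0.1732 0.0578]
top green 429 [ 11.3 157.9] plane [0.8264 0.6098 0.064 ] depth [0.8358 0.6226 0.0447]
top green 81 [251.2 262.8] plane [0.5454 0.0929 0.064 ] depth [0.5455 0.0931 0.0632]
top blue 98 [225.4 255.9] plane [0.5721 0.1524 0.03  ] depth [0.572  0.1523 0.0304]
top blue 386 [289.6 272.2] plane [0.5243 0.0153 0.03  ] depth [0.5149 0.0132 0.086 ]
top blue 86 [294.3 298.9] plane [0.4659 0.0095 0.03  ] depth [0.4613 0.0081 0.0728]
scene orange 55 [373.2 201.1] plane [0.5174 0.1762 0.056 ] depth [0.5173 0.1763 0.0559]
scene green 443 [599.1 217.9] plane [0.8491 0.6091 0.064 ] depth [0.8367 0.6398 0.0429]
scene green 106 [352.3 216.8] plane [0.5524 0.0899 0.064 ] depth [0.5535 0.0891 0.0651]
scene blue 35 [304.6 204.2] plane [0.4138 0.0343 0.03  ] depth [0.4594 0.01   0.0698]
scene blue 226 [317.6 211.6] plane [0.4571 0.0485 0.03  ] depth [0.5154 0.0148 0.0835]
scene blue 60 [377.1 222.3] plane [0.5667 0.1564 0.03  ] depth [0.5671 0.156  0.0305]
```

View pics/topz.png

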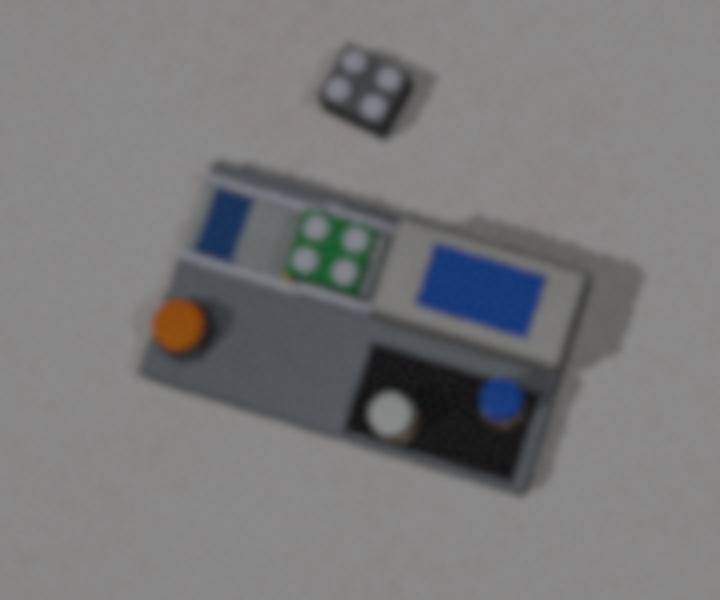

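```bash
python3 -m inch '0.54 0.4 0.3 0 0 0 0.4; 0.54 0.78 0.59 0 0 0 0.78;0.54 0.78 0.59 0 0 0 0.78;0.54 0.78 0.59 0 0 0 0.78;0.54 0.78 0.59 0 0 0 0.78;0.54 0.78 0.59 0 0 0 0.78;0.54 0.78 0.59 0 0 0 0.78;0.54 0.78 0.59 0 0 0 0.78;0.54 0.78 0.59 0 0 0 0.78'
python3 - <<'E'
from station import arm
from h import *
s=arm.get_state();print(s["t"],s["q"].round(3),s["eef_pos"].round(4),s["ee_rot"].round(4),s["width"])
T=Twt(s)
d=np.array([.5445,.1635,.22])-s["eef_pos"]
print((T[:3,:3].T@d/.3).round(3), np.degrees(T[:3,:3][:,0]))
x=T[:3,0];cur=np.degrees(np.arctan2(x[1],x[0]));print("yaw",cur,"turn share", -(-111.5-cur)/60)
E
```

```text
t: 1.05
eef_pos: [0.3729, 0.4049, 0.2265]
ee_rot: [3.142, 0.0, -1.122]
force: [0.5, -0.2, 0.2]
width: 0.0403
1.05 [ 1.182  0.154 -0.265 -0.    -1.152 -0.734] [0.3729 0.4049 0.2265] [ 3.1416e+00  1.0000e-04 -1.1220e+00] 0.04033014457983977
[ 0.973 -0.166  0.022] [ 2.48591813e+01 -5.16219665e+01 -5.33657806e-03]
yaw -64.28629773863393 turn share 0.7868950376894345
```

```bash
python3 -m inch '0.54 0.4 -0.07 0 0 0 0.4; 0.54 0.97 -0.165 0.02 0 0 0.785;0.54 0.97 -0.165 0.02 0 0 0.785;0.54 0.97 -0.165 0.02 0 0 0.785;0.54 0.97 -0.165 0.02 0 0 0.785;0.54 0.97 -0.165 0.02 0 0 0.785;0.54 0.97 -0.165 0.02 0 0 0.785;0.54 0.97 -0.165 0.02 0 0 0.785;0.54 0.97 -0.165 0.02 0 0 0.785;0.54 0.97 -0.165 0.02 0 0 0.785'
python3 - <<'E'
from station import arm
from h import *
s=arm.get_state();print(s["t"],s["q"].round(3),s["eef_pos"].round(4),s["ee_rot"].round(4),s["width"],s["qd"].round(3))
f=arm.grab_frame("wrist");pickle.dump((s,f),open("/tmp/w1.pkl","wb"))
cv2.imwrite("pics/w1.png",f["img"][:,:,::-1])
f=arm.grab_frame("scene");pickle.dump(f,open("/tmp/s1.pkl","wb"))
E
```

```text
t: 2.05
eef_pos: [0.5433, 0.1651, 0.2206]
ee_rot: [3.142, 0.0, -1.942]
force: [0.3, 0.5, 1.0]
width: 0.0403
2.05 [ 0.64   0.187 -0.238 -0.    -1.146 -1.011] [0.5433 0.1651 0.2206] [ 3.1416e+00  1.0000e-04 -1.9420e+00] 0.04025767749304871 [-0.002 -0.004  0.     0.001  0.002 -0.001]
```

View pics/w1.png

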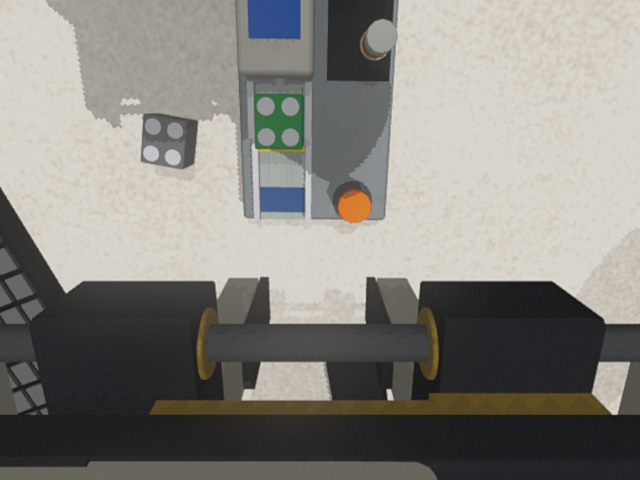

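The wrist view shows the plunger at (354,205), the blue band at (282,200), the cassette at (280,122) and the gate at (280,150). The dock is almost aligned with the image.

Run:
```python
from h import *
s,f=pickle.load(open("/tmp/w1.pkl","rb"));T=Twt(s)
P={}
for k,m in masks(f["img"]).items():
    for a,c in blobs(m,40):
        z={"orange":.056,"green":.064,"blue":.03,"yellow":.039}[k]
        print(k,a,c,"plane",on_plane(f,*c,z,T).round(4),"depth",by_depth(f,*c,T).round(4))
        if k=="blue" and 150<c[1]<240 and 240<c[0]<320: b=on_plane(f,*c,.03,T)
        if k=="orange":o=on_plane(f,*c,.056,T)
# edges of base: line fit on right/left silhouette; front edge. Use minAreaRect of blue label, green
for k,zz,sel in(("blue",.030,lambda c:150<c[1]<240 and 240<c[0]<320),("green",.064,lambda c:True)):
    m=masks(f["img"])[k];cs,_=cv2.findContours(m,cv2.RETR_EXTERNAL,cv2.CHAIN_APPROX_NONE)
    for c in cs:
        if cv2.contourArea(c)<300: continue
        cen=c[:,0].mean(0)
        if not sel(cen): continue
        w=np.array([on_plane(f,u,v,zz,T)[:2] for u,v in c[:,0]])
        r=cv2.minAreaRect((w*1000).astype(np.float32));print(k,r)
d=b-o;print("len",np.linalg.norm(d[:2]),"yaw",np.degrees(np.arctan2(d[1],d[0])))
print("tool frame: o",(np.linalg.inv(T)@np.r_[o,1]).round(4),"b",(np.linalg.inv(T)@np.r_[b,1]).round(4))
# long rail lines
g=cv2.cvtColor(f["img"],cv2.COLOR_RGB2GRAY)
# right edge of base, per-row: depth jump
for u0,u1 in((375,400),(235,258)):
    pts=[]
    for v in range(100 if u0>300 else 195,205):
        row=[by_depth(f,u,v,T)[2] for u in range(u0,u1)]
        j=np.argmax(np.abs(np.diff(row)));pts.append(on_plane(f,u0+j+.5,v,.03,T)[:2])
    pts=np.array(pts);vx,vy,x0,y0=cv2.fitLine((pts*1000).astype(np.float32),cv2.DIST_HUBER,0,.01,.01).ravel();print("edge y-dir yaw",np.degrees(np.arctan2(vy,vx)),x0,y0)
# finger tip depth
for u,v in((255,290),(225,300),(250,370),(375,290),(410,300),(395,350)): 
    p=by_depth(f,u,v,T);print((u,v),(np.linalg.inv(T)@np.r_[p,1]).round(4))
```

```text
orange 861 [354.  205.7] plane [0.5132 0.1746 0.056 ] depth [0.5132 0.1746 0.0559]
green 1481 [279.1 120.3] plane [0.5431 0.0913 0.064 ] depth [0.5429 0.0913 0.0654]
blue 1939 [273.9  18.3] plane [0.5206 0.0196 0.03  ] depth [0.5195 0.0311 0.0841]
yellow 101 [283.4 149.4] plane [0.551  0.1136 0.039 ] depth [0.5483 0.1121 0.064 ]
yellow 49 [534.  396.4] plane [0.4135 0.4237 0.039 ] depth [0.4935 0.1607 0.3102]
green ((543.9769897460938, 91.7884750366211), (39.00594711303711, 35.32073974609375), 68.13982391357422)Traceback (most recent call last):
  File "<stdin>", line 19, in <module>
NameError: name 'b' is not defined
```

Run:
```python
from h import *
s,f=pickle.load(open("/tmp/w1.pkl","rb"));T=Twt(s);Ti=np.linalg.inv(T)
hsv=cv2.cvtColor(f["img"],cv2.COLOR_RGB2HSV);print(hsv[200,282],hsv[205,353])
m=cv2.inRange(hsv,(100,100,20),(130,255,255));m[:170]=0;m[230:]=0;m[:,:240]=0;m[:,330:]=0
cs,_=cv2.findContours(m,cv2.RETR_EXTERNAL,cv2.CHAIN_APPROX_NONE);c=max(cs,key=cv2.contourArea)
w=np.array([on_plane(f,u,v,.03,T)[:2] for u,v in c[:,0]]);r=cv2.minAreaRect((w*1000).astype(np.float32));print("blue",r)
b=np.r_[np.array(r[0])/1000,.03];o=on_plane(f,354,205.7,.056,T)
d=b-o;print("len",np.linalg.norm(d[:2]),"yaw",np.degrees(np.arctan2(d[1],d[0])))
print("tool frame: o",(Ti@np.r_[o,1]).round(4),"b",(Ti@np.r_[b,1]).round(4))
for u0,u1,v0,v1 in((375,400,100,205),(235,256,150,205)):
    pts=[]
    for v in range(v0,v1):
        row=[by_depth(f,u,v,T)[2] for u in range(u0,u1)]
        j=np.argmax(np.abs(np.diff(row)));pts.append(on_plane(f,u0+j+.5,v,.03,T)[:2])
    pts=np.array(pts);vx,vy,x0,y0=cv2.fitLine((pts*1000).astype(np.float32),cv2.DIST_HUBER,0,.01,.01).ravel();print("edge yaw",np.degrees(np.arctan2(vy,vx)),x0,y0)
print("tool x yaw",np.degrees(np.arctan2(T[1,0],T[0,0])))
for v in (285,300,350,380):
  for u in range(200,440,12):
    p=Ti@np.r_[by_depth(f,u,v,T),1]
    if p[2]<0.02: print((u,v),p[:3].round(3),end=' ')
  print()
```

```text
[109 125 139] [ 14 203 215]
blue ((569.8212280273438, 153.0223388671875), (20.901941299438477, 37.33910369873047), 67.3550796508789)
len 0.06054376477554178 yaw -20.865254441141275
tool frame: o [0.0021 0.0314 0.1646 1.    ] b [ 0.0017 -0.0291  0.1906  1.    ]
edge yaw 68.061195 469.3434 146.10529
edge yaw 67.6276 593.96155 123.31235
tool x yaw -111.26625053125758
(200, 285) [ 0.039 -0.025 -0.073] (212, 285) [ 0.038 -0.022 -0.072] (236, 285) [ 0.011 -0.03  -0.012] (248, 285) [ 0.011 -0.025 -0.011] (260, 285) [ 0.01  -0.021 -0.009] (368, 285) [ 0.009  0.022 -0.006] (380, 285) [ 0.012  0.026 -0.012] (392, 285) [ 0.012  0.031 -0.012] (404, 285) [ 0.011  0.035 -0.011] (428, 285) [ 0.039  0.027 -0.073] 
(200, 300) [ 0.039 -0.022 -0.082] (212, 300) [ 0.036 -0.022 -0.074] (224, 300) [ 0.012 -0.032 -0.025] (236, 300) [ 0.012 -0.027 -0.026] (248, 300) [ 0.01  -0.024 -0.022] (260, 300) [ 0.01  -0.019 -0.022] (368, 300) [ 0.004  0.022 -0.009] (380, 300) [ 0.01   0.025 -0.022] (392, 300) [ 0.011  0.029 -0.024] (404, 300) [ 0.011  0.033 -0.025] (416, 300) [ 0.011  0.037 -0.024] (428, 300) [ 0.037
[... 337 characters left out ...]
.029 -0.    -0.084] (320, 350) [ 0.029  0.002 -0.084] (332, 350) [ 0.029  0.005 -0.084] (344, 350) [ 0.029  0.007 -0.084] (356, 350) [ 0.029  0.01  -0.083] (368, 350) [ 0.029  0.012 -0.085] (380, 350) [ 0.029  0.015 -0.084] (392, 350) [ 0.029  0.017 -0.084] (404, 350) [ 0.029  0.02  -0.084] (416, 350) [ 0.029  0.022 -0.084] (428, 350) [ 0.029  0.025 -0.084] 
(200, 380) [ 0.024 -0.022 -0.087] (212, 380) [ 0.018 -0.022 -0.079] (224, 380) [ 0.01  -0.022 -0.069] (236, 380) [ 0.    -0.022 -0.055] (248, 380) [-0.006 -0.02  -0.047] (380, 380) [-0.007  0.022 -0.046] (392, 380) [-0.006  0.026 -0.046] (404, 380) [ 0.004  0.026 -0.06 ] (416, 380) [ 0.014  0.025 -0.074] (428, 380) [ 0.021  0.025 -0.083]
```

```bash
python3 -m inch '0.54 0.006 0.004 0 0 0 0.009;0.54 0.006 0.004 0.15 0 0 0.009;0.54 0.006 0.004 0.3 0 0 0.009;0.54 0.006 0.004 0.4 0 0 0.009;0.54 0.006 0.004 0.46 0 0 0.009;0.54 0.006 0.004 0.485 0 0 0.009;0.54 0.006 0.004 0.485 0 0 0.009;0.54 0.006 0.004 0.485 0 0 0.009'
python3 - <<'E'
from station import arm
from h import *
s=arm.get_state();print(s["t"],s["eef_pos"].round(4),s["ee_rot"].round(4),s["width"],s["force"])
for n in("wrist","scene","top"):
    f=arm.grab_frame(n);pickle.dump((s,f),open(f"/tmp/{n}2.pkl","wb"))
    im=f["img"][:,:,::-1]
    if n=="scene": im=cv2.resize(im[150:270,270:430],None,fx=5,fy=5,interpolation=cv2.INTER_CUBIC)
    cv2.imwrite(f"pics/{n}2.png",im)
E
```

```text
t: 2.95
eef_pos: [0.5426, 0.1629, 0.0761]
ee_rot: [-3.141, 0.001, -1.954]
force: [-0.8, 0.6, 0.5]
width: 0.04
2.95 [0.5426 0.1629 0.0761] [-3.1406e+00  1.1000e-03 -1.9536e+00] 0.040043553071618 [-0.79142991  0.5547567   0.50540923]
```

View pics/wrist2.png

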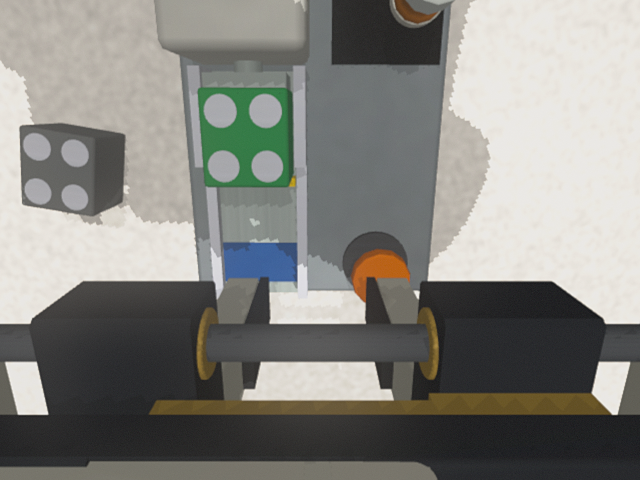

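View pics/scene2.png

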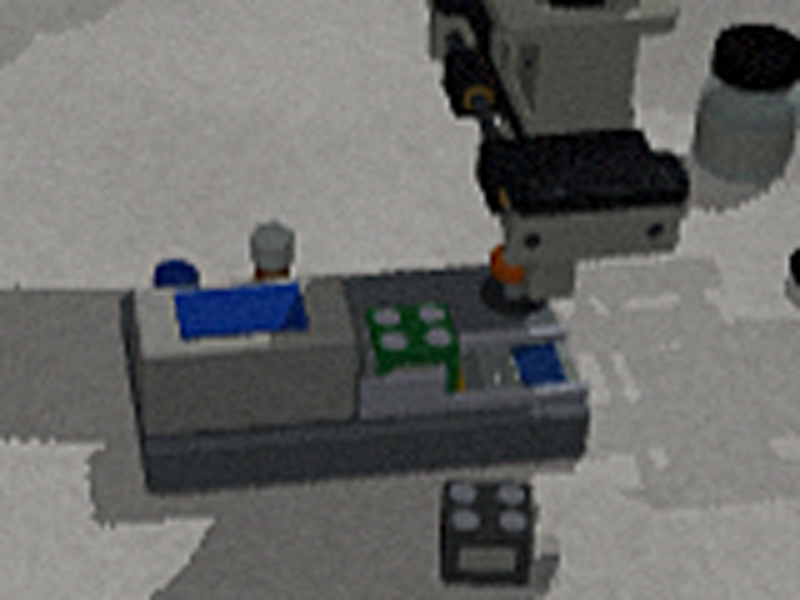

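The wrist view shows the band at u 222–298 near v=260 and the plunger at about (382,275), partly behind a finger. I'll check both in the tool frame before pressing.

Run:
```python
from h import *
s,f=pickle.load(open("/tmp/wrist2.pkl","rb"));T=Twt(s);Ti=np.linalg.inv(T)
t=lambda u,v,z:(Ti@np.r_[on_plane(f,u,v,z,T),1])[:3].round(4)
for v in (245,258,272):
    row=cv2.cvtColor(f["img"],cv2.COLOR_RGB2HSV)[v,200:320];j=np.where((row[:,0]>100)&(row[:,0]<130)&(row[:,1]>90))[0]+200
    if len(j):print(v,j.min(),j.max(),t(j.min(),v,.03),t(j.max(),v,.03))
m=masks(f["img"])["orange"];ys,xs=np.where(m);print(xs.min(),xs.max(),ys.min(),ys.max())
pz=np.array([by_depth(f,u,v,T) for u,v in zip(xs,ys)]);k=abs(pz[:,2]-.056)<.003
mm=np.zeros_like(m);mm[ys[k],xs[k]]=255
c=max(cv2.findContours(mm,cv2.RETR_EXTERNAL,cv2.CHAIN_APPROX_NONE)[0],key=cv2.contourArea)[:,0]
P=np.array([t(u,v,.056) for u,v in c]);print("cap y range",P[:,1].min(),P[:,1].max(),"x max",P[:,0].max(),P[:,0].min())
col=cv2.cvtColor(f["img"],cv2.COLOR_RGB2HSV)[:,285]
j=[v for v in range(225,300) if 100<col[v,0]<130 and col[v,1]>90];print("band",t(285,min(j),.03),t(285,max(j),.03))
g=f["img"].max(2)[:,285];print([ (v,int(g[v])) for v in range(276,310,2)])
```

```text
245 224 295 [ 0.0084 -0.0473  0.0462] [ 0.0084 -0.01    0.0461]
258 224 296 [ 0.0011 -0.0478  0.0462] [ 0.0011 -0.0096  0.0461]
272 225 296 [-0.0069 -0.0478  0.0462] [-0.0069 -0.0097  0.0461]
352 435 0 301
cap y range 0.018 0.0448 x max 0.0138 -0.0111
band [ 0.0095 -0.0152  0.0461] [-0.0115 -0.0157  0.0462]
[(276, 158), (278, 159), (280, 156), (282, 187), (284, 197), (286, 192), (288, 195), (290, 194), (292, 208), (294, 228), (296, 232), (298, 231), (300, 231), (302, 230), (304, 231), (306, 231), (308, 221)]
```

```bash
python3 -m inch '0.54 -0.002 0.004 0.03 0 0 0;0.54 -0.002 0.004 0.055 0 0 0;0.54 -0.002 0.004 0.07 0 0 0;0.54 -0.002 0.004 0.08 0 0 0;0.54 -0.002 0.004 0.09 0 0 0;0.54 -0.002 0.004 0.1 0 0 0;0.54 -0.002 0.004 0.11 0 0 0;0.54 -0.002 0.004 0.116 0 0 0;0.54 -0.002 0.004 0.116 0 0 0;0.54 -0.002 0.004 0.116 0 0 0;0.54 -0.002 0.004 0.116 0 0 0'
python3 - <<'E'
from station import arm
from h import *
s=arm.get_state();print(s["t"],s["eef_pos"].round(4),s["ee_rot"].round(4),s["width"],s["force"],s["moment"])
for n in("wrist","scene","top"):
    f=arm.grab_frame(n);pickle.dump((s,f),open(f"/tmp/{n}3.pkl","wb"))
    im=f["img"][:,:,::-1]
    if n=="scene": im=cv2.resize(im[150:270,270:430],None,fx=5,fy=5,interpolation=cv2.INTER_CUBIC)
    cv2.imwrite(f"pics/{n}3.png",im)
E
```

```text
t: 4.2
eef_pos: [0.5414, 0.1637, 0.042]
ee_rot: [-3.141, 0.001, -1.953]
force: [-7.3, 0.0, 20.2]
width: 0.0408
4.2 [0.5414 0.1637 0.042 ] [-3.1407e+00  8.0000e-04 -1.9531e+00] 0.04077847366523221 [-7.33994605  0.04978095 20.22401964] [0.64041919 3.32038186 0.19294974]
```

View pics/wrist3.png

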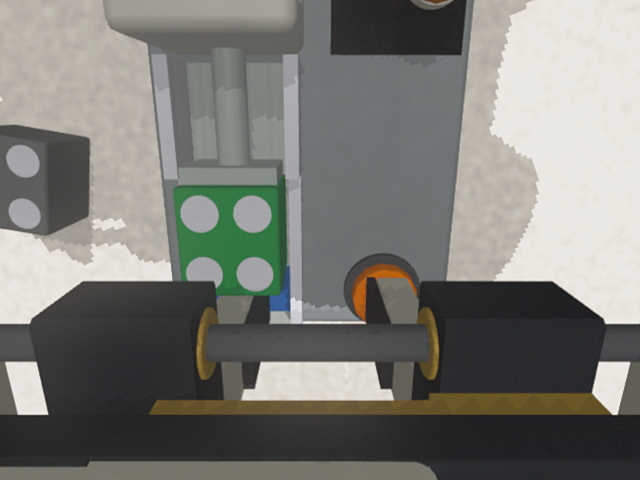

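View pics/scene3.png

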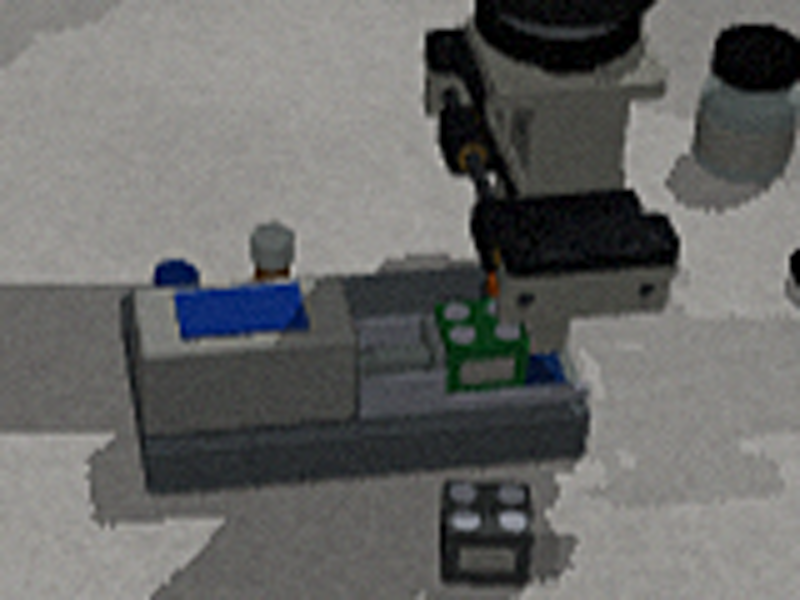

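The cassette popped out and sits against the chute finger. The plunger is down, with the TCP at z=42 mm. I'll hold for a few rows and check that everything is steady.

```bash
python3 -m inch '0.54 0 0 0 0 0 0;0.54 0 0 0 0 0 0;0.54 0 0 0 0 0 0;0.54 0 0 0 0 0 0;0.54 0 0 0 0 0 0;0.54 0 0 0 0 0 0'
python3 - <<'E'
from station import arm
from h import *
s=arm.get_state();print(s["t"],s["eef_pos"].round(4),s["width"],s["force"].round(2),s["moment"].round(2),s["qd"].round(3))
s3,f3=pickle.load(open("/tmp/wrist3.pkl","rb"))
f=arm.grab_frame("wrist");cv2.imwrite("pics/wrist4.png",f["img"][:,:,::-1])
T=Twt(s);Ti=np.linalg.inv(T)
for ff in(f3,f):
    m=masks(ff["img"])["green"];c=max(blobs(m),key=lambda b:b[0]);print(c)
    ys,xs=np.where(m);P=np.array([by_depth(ff,u,v,T) for u,v in zip(xs,ys)]);k=P[:,2]>.06;P=P[k]
    A=np.c_[P[:,:2]-P[:,:2].mean(0),np.ones(len(P))];co=np.linalg.lstsq(A,P[:,2],rcond=None)[0];print("top z",P[:,2].mean().round(4),"tilt deg",np.degrees(co[:2]).round(2))
    L=(Ti[:3,:3]@P.T).T+Ti[:3,3];print("tool x range (front face = min)",np.percentile(L[:,0],[0.5,99.5]).round(4),"y",np.percentile(L[:,1],[.5,99.5]).round(4))
    m=masks(ff["img"])["orange"];ys,xs=np.where(m);kk=(ys>240)&(ys<320)&(xs>340)&(xs<425);z=[by_depth(ff,u,v,T)[2] for u,v in zip(xs[kk],ys[kk])];print("orange z pct",np.percentile(z,[5,25,50,75,95]).round(4))
f=arm.grab_frame("top");cv2.imwrite("pics/top4.png",f["img"][:,:,::-1])
E
```

```text
t: 4.95
eef_pos: [0.5414, 0.1637, 0.042]
ee_rot: [-3.141, 0.001, -1.953]
force: [-7.5, -0.0, 21.3]
width: 0.0403
4.95 [0.5414 0.1637 0.042 ] 0.04031559623466468 [-7.5  -0.04 21.31] [0.57 3.29 0.14] [-0.001 -0.001  0.001 -0.    -0.001 -0.001]
(np.int32(7062), array([235.1, 235.2]))
top z 0.0649 tilt deg [-10.42  -5.34]
tool x range (front face = min) [0.0127 0.0517] y [-0.047  -0.0115]
orange z pct [0.0359 0.0401 0.0417 0.0423 0.043 ]
(np.int32(7064), array([235.1, 235.2]))
top z 0.065 tilt deg [-12.39  -6.67]
tool x range (front face = min) [0.0126 0.0518] y [-0.047  -0.0114]
orange z pct [0.0359 0.04   0.0416 0.0423 0.0432]
```

View pics/top4.png

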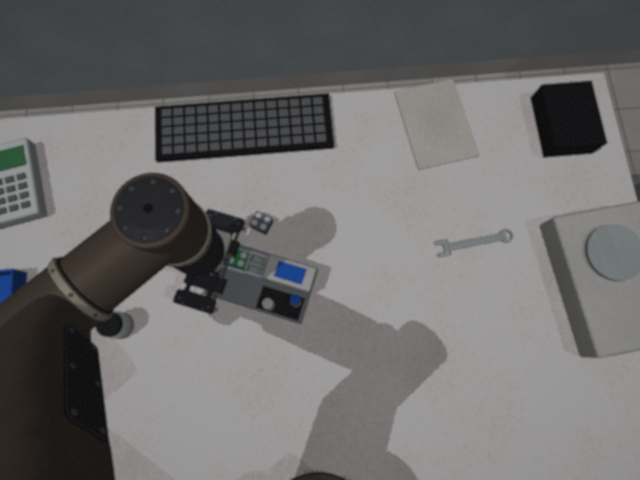

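Run:
```python
from h import *
s,f=pickle.load(open("/tmp/wrist3.pkl","rb"));T=Twt(s)
m=cv2.erode(masks(f["img"])["green"],np.ones((5,5)));ys,xs=np.where(m);P=np.array([by_depth(f,u,v,T) for u,v in zip(xs,ys)])
print(np.percentile(P[:,2],[1,10,50,90,99]).round(4))
P=P[abs(P[:,2]-np.median(P[:,2]))<.006]
A=np.c_[P[:,:2]-P[:,:2].mean(0),np.ones(len(P))];co=np.linalg.lstsq(A,P[:,2],rcond=None)[0];print(len(P),co[2],"tilt",np.degrees(co[:2]).round(2))
```

```text
[0.0508 0.0633 0.0645 0.0653 0.066 ]
4830 0.0644272974921885 tilt [1.01 0.5 ]
```

Run:
```python
from station import arm
print(arm.job_done()); s=arm.get_state();print(s["t"],s["eef_pos"].round(4),s["force"].round(1))
```

```text
the job is handed in; nothing more can be done
None
the job is handed in; nothing more can be done
```

I held the plunger fully down with one finger while the other stood in the chute. The cassette popped out, was stopped on the chute, and is resting against that finger. I handed the job in at about 5 s in that pose; no verdict is reported.

**Last checks:**
- **Plunger:** the TCP was at z = 42.0 mm and the cap measured about 42 mm by depth, so it is fully down. The wrist force was about 21 N upward, well above the 6 N needed to press it.
- **Cassette:** its top was at 64.4 mm against 64 mm expected, tilted about 1°, which is within depth noise. It did not move between two pictures 0.75 s apart, and by my estimate it had travelled about 35 mm.
- **Surroundings:** the spare cassette, both vials and the wrench look unmoved in the top view. The jar and mouse, partly or wholly hidden by the arm there, I did not check closely.

**Disagreements:**
- **Tilt fit:** my first fit gave about 12° because it took in edge pixels. Refitting without them gave the 1° above.
- **Sideways force:** a steady force of about 7.5 N, mostly along −x, remained on the tool. I take it to be friction at the plunger's stop, but did not confirm that.

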